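# Line up the microscope objectives by length for cleaning

## Robot

A 7-joint arm with a two-finger parallel gripper is mounted at the origin on the work surface. World frame = base frame: x ahead of the robot, y to its left, z up, the work surface at z = 0. Lengths are in m, angles in rad, forces in N, time in s.
With the tool pointing down it reaches from about 0.425 to 0.875 m from the base axis. Payload 8.4 kg.
Tool frame: the origin (TCP) lies at the very end of the fingers, on their centre line; the grasp point (between the pads) lies bot.grip_depth behind it (bot.grip_depth is the distance from the TCP to the grasp point, in m); z points along the fingers, y is the line along which they close (so a half turn about z gives the same grasp; the last joint's range is limited). The gripper opens to 85 mm and grips with 20 to 120 N. Pads are 22 mm wide; open, the fingers measure 114 mm over their backs; the gripper's body (76 mm by 85 mm) begins 54 mm behind the grasp point. The pads swing forward as they close: fully open they stand 13 mm farther back than shut.
Start: joints at [-0.099, 0.333, 0.04, 1.465, -0.013, 1.343, -0.059], TCP at [0.65, -0, 0.231] pointing down, gripper open.
Joint ranges: [-2.58, 2.58], [-0.38, 2.09], [-1.3, 1.39], [0.25, 2.4], [-1.5, 4.64], [0.08, 2.09], [-2.65, 2.65]. Speed limits (rad/s): [2.22, 2.22, 2.79, 2.79, 3.14, 3.14, 3.14].

## Interface

Orientations are given as a rotation vector (axis times angle).
In Python, from plant import bot gives the robot as it stands.
- The arm moves only by the tool jog_arm, never from a script. Its argument "commands" is a list of rows, each an object with "twist": the turn, a rotation vector about the tool's x, y, z normalised to -1 to 1, where 1 is 60 degrees, a list of three; "translation": the shift along the tool's x, y, z normalised to -1 to 1, where 1 is 100 cm, a list of three; "claw": the gripper's target within -1 to 1 (shut at 1, half-way at 0, fully open at -1). A call has 1 to 5 rows; each row is the pose to reach, as a shift and turn from the pose commanded when the call began, along the tool's axes at that moment; what a row does not reach only later rows make up. A row lasts 1/12 s, in which the tool goes at most 41.7 mm and 7.16 degrees, less where a joint would pass 70% of its speed; a pose out of reach is approached as far as the arm can. A call with a number of a shift or a turn outside -1 to 1 is refused whole. A call with a gripper value outside its range is refused whole. The fingers move at their own pace and stop on an object; "force" is the grip in N (left out, the last holds). Time passes only in rows, so rows that repeat a pose let the fingers close. It gives the time, the measured TCP pose, the force, the opening and the grip force at its end, in the units of the state.
- bot.state(): the state, without advancing time (a new reading comes with each control period).
- bot.snapshot(name): name is "scene" or "side" or "wrist"; returns a dict with "image" (480x640x3 uint8, red, green, blue), "fx", "fy", "cx", "cy" (pixels), "rvec" (rotation vector, rad) and "tvec" (3), from world to camera coordinates, as OpenCV has them. Camera axes: x right, y down, z forward; pixel columns grow to the right and rows downward; lengths in m; the calibration is good to about 2 mm. The wrist camera is an equidistant fisheye: a pixel r from the principal point sees the ray r / f radians off the axis. A picture is of the moment at which its call begins. There is no depth.
- bot.close_job(): hands the job in; it is judged then, once.
The state is a dict: "clock": time; "joint_pos": joint angles; "joint_vel": joint speeds; "effort": joint torques, N m; "position": TCP position; "ee_rot": TCP orientation; "force": force on the tool from outside, world axes, zero at the start; "wrist_torque": the same for the moment, N m; "opening": finger opening in m; "finger_force": force on a finger pad.
Only numpy, scipy, OpenCV 4.12 (cv2) and the standard library are available. Lean on these libraries where they do the work, as an engineer would, in place of code of your own. Each camera call takes 0.05 s, during which the arm holds its last target. There are 200 camera calls.

## Task

Line the four microscope objectives up by length for cleaning: stand one on each rubber pad of the tray, lens upward, the shortest on the pad next to the lens-tissue box, then longer and longer to the longest at the fluid-bottle end, each with its whole foot on its pad. They are delicate optics: set them down gently instead of dropping them, tip none over, and leave the tissue box and the bottle where they stand.

Things in the scene. Friction and masses are not known exactly. Their poses are not given: they have to be found in the camera images.
- objective_34: The shortest of four loose silver metal microscope objectives (about 90 g): upright round barrel 34 mm tall, 30 mm in diameter from 5 to 25 mm above its underside, dark rings low down; under it a foot 24 mm in diameter, 5 mm high; the top 9 mm tapers to a lens face 23 mm across. Stands on the bench (z = 0) between tray and robot. Origin: centre of the underside; z up along the barrel.
- objective_46: The second shortest of four loose silver metal microscope objectives (about 120 g): upright round barrel 46 mm tall, 30 mm in diameter from 5 to 37 mm above its underside, dark rings low down; under it a foot 24 mm in diameter, 5 mm high; the top 9 mm tapers to a lens face 18 mm across. Stands on the bench (z = 0) between tray and robot. Origin: centre of the underside; z up along the barrel.
- objective_58: The second longest of four loose silver metal microscope objectives (about 150 g): upright round barrel 58 mm tall, 30 mm in diameter from 5 to 49 mm above its underside, dark rings low down; under it a foot 24 mm in diameter, 5 mm high; the top 9 mm tapers to a lens face 13 mm across. Stands on the bench (z = 0) between tray and robot. Origin: centre of the underside; z up along the barrel.
- objective_70: The longest of four loose silver metal microscope objectives (about 180 g): upright round barrel 70 mm tall, 30 mm in diameter from 5 to 61 mm above its underside, dark rings low down; under it a foot 24 mm in diameter, 5 mm high; the top 9 mm tapers to a lens face 8 mm across. Stands on the bench (z = 0) between tray and robot. Origin: centre of the underside; z up along the barrel.
- pad_1: Fixed round black rubber pad, 52 mm diameter, 4 mm thick, an end one of four in a straight row, 85 mm apart, on a 6 mm thick aluminium tray 80 mm wide and 560 mm long. Along the row the pads come in the order 1, 2, 3, 4 (towards the pads' +y). Origin: centre of its underside; its top is 4 mm above this, 10 mm above the bench.
- pad_2: Fixed round black rubber pad, 52 mm diameter, 4 mm thick, an inner one of four in a straight row, 85 mm apart, on a 6 mm thick aluminium tray 80 mm wide and 560 mm long. Along the row the pads come in the order 1, 2, 3, 4 (towards the pads' +y). Origin: centre of its underside; its top is 4 mm above this, 10 mm above the bench.
- pad_3: Fixed round black rubber pad, 52 mm diameter, 4 mm thick, an inner one of four in a straight row, 85 mm apart, on a 6 mm thick aluminium tray 80 mm wide and 560 mm long. Along the row the pads come in the order 1, 2, 3, 4 (towards the pads' +y). Origin: centre of its underside; its top is 4 mm above this, 10 mm above the bench.
- pad_4: Fixed round black rubber pad, 52 mm diameter, 4 mm thick, an end one of four in a straight row, 85 mm apart, on a 6 mm thick aluminium tray 80 mm wide and 560 mm long. Along the row the pads come in the order 1, 2, 3, 4 (towards the pads' +y). Origin: centre of its underside; its top is 4 mm above this, 10 mm above the bench.
- tissue_box: Small loose cardboard box of lens tissue, 52 x 62 mm and 36 mm tall, a tissue sticking 12 mm out of the slot in its top. It stands on the tray at one end of the row, about 110 mm from the centre of the end pad (pad_1 at some starts, pad_4 at others); must not be disturbed. Origin: centre of its underside.
- fluid_bottle: Small loose amber bottle with black cap, 34 mm diameter, 66 mm tall, standing on the tray at the other end of the row, about 110 mm from the centre of that end pad; must not be disturbed. Origin: centre of its underside.
Not all that is in view belongs to the job. What is shaped like the objective_34 but green is not meant.

How it is judged:
By the outcome, as a careful person would: the job done as asked, in the order asked, and still so for the second after the job is handed in, with the robot touching nothing.
It also fails if it takes over 80 s, if anything falls off the work surface, if the arm or the gripper's body presses on something with over 40 N, if the wrist force passes 120 N, or if a joint passes its speed limit or range.

## Working session

There is one attempt and no reset: what is moved stays moved. The work goes in short steps, Python scripts to look and compute and a tool call to move; the robot and the scene stay as the last step left them, time stands still between calls to the robot, and variables do not carry over. Pictures are saved under pics/ and viewed, at most 14 in all, crops included, and the job is handed in when it is done.

Besides the shell and the picture viewer there is one more tool, called as name(argument=value, ...) on one line, values as JSON. jog_arm: Moves the arm, as the interface text tells. Scaled input: -1 to 1 covers 100 cm each way for a shift and 60 degrees each way for a turn. Its arguments: {"type":"object","properties":{"commands":{"type":"array"},"force":{"type":"number"}},"required":["commands"]}

```bash
ls; mkdir -p pics
python3 - <<'E'
from plant import bot
import cv2
print(bot.state(), bot.grip_depth)
for n in ["scene","side","wrist"]:
    s=bot.snapshot(n); cv2.imwrite(f"pics/{n}0.png",s["image"][:,:,::-1]); print(n,{k:v for k,v in s.items() if k!="image"})
E
```

```text
pics
{'clock': 0.0, 'joint_pos': array([-0.09918771,  0.33389711,  0.03986158,  1.46627635, -0.01338739,
        1.34327393, -0.05847547]), 'joint_vel': array([-7.49562849e-05,  9.41461676e-04, -3.47473803e-05,  4.58735200e-04,
       -1.03299577e-03,  3.87741209e-04, -1.00769226e-03]), 'effort': array([ 4.63630895e-04, -6.58554840e+01,  1.36586554e+00, -4.05554795e+01,
        1.68904377e-02,  1.27170872e-02, -1.99809978e-05]), 'position': array([ 6.49550842e-01, -3.32270687e-05,  2.30427517e-01]), 'ee_rot': array([-2.22069624e+00, -2.22071702e+00,  1.88840797e-03]), 'force': array([-0.88854553, -0.53363631,  0.46205359]), 'wrist_torque': array([-0.03163497,  0.02428678,  0.01218347]), 'finger_force': 0.0, 'opening': 0.08551912829175701} 0.0187
scene {'fx': 587.6645033066634, 'fy': 587.6645033066634, 'cx': 317.4100199983569, 'cy': 239.134887923634, 'rvec': array([ 0.84353753,  2.50844655, -1.16503164]), 'tvec': array([ 0.41962569, -0.18667361,  1.23820189])}
side {'fx': 443.99006788300443, 'fy': 443.99006788300443, 'cx': 316.9442923433328, 'cy': 237.99695337611803, 'rvec': array([ 0.65599842, -2.48924719,  1.37743337]), 'tvec': array([0.46531654, 0.18633795, 0.51746308])}
wrist {'fx': 371.64829954431775, 'fy': 371.64829954431775, 'cx': 318.82303601625796, 'cy': 235.57203625682638, 'rvec': array([-2.82821076e+00,  2.65107430e-04,  2.91525667e-03]), 'tvec': array([-0.64874212, -0.03911194,  0.38046963])}
```

View pics/scene0.png

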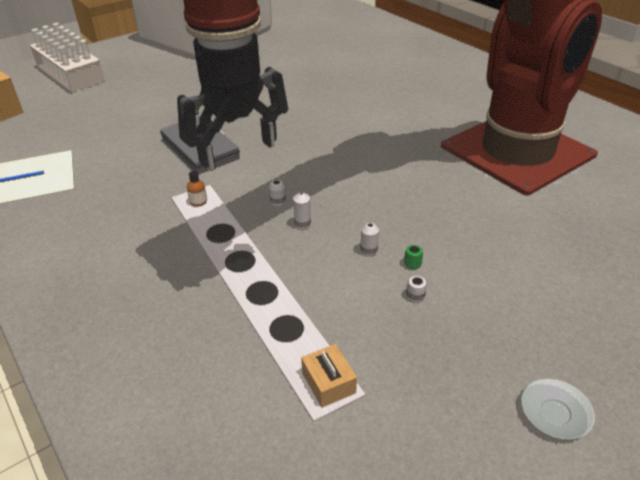

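View pics/side0.png

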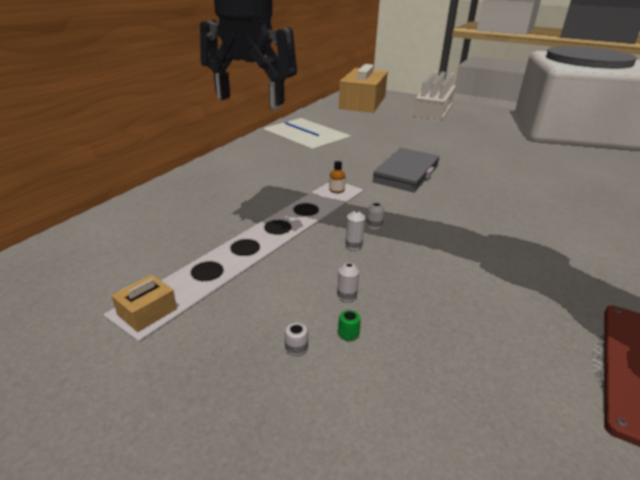

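View pics/wrist0.png

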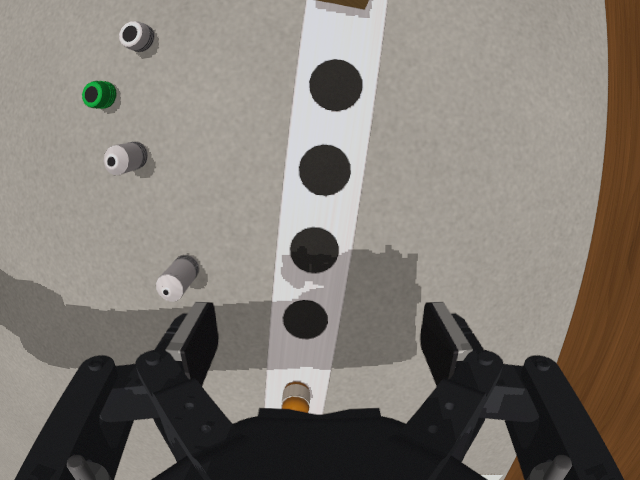

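The scene view shows the bottle at (197,190), pads at (221,232), (240,261), (262,293) and (286,328), and the tissue box at (330,373). The silver objectives are at (277,190), (302,210), (370,237) and (416,287). The green decoy is at (414,257). Candidates for the 34 mm objective are silver (416,287) and green (414,257); the silver one is meant, because green is excluded. I'll confirm that in an enlarged crop.

```bash
cat > h.py <<'E'
import numpy as np, cv2
def pose(s): return cv2.Rodrigues(s["rvec"])[0], np.asarray(s["tvec"])
def ray(s,u,v,fish=False):
    a=np.array([(u-s["cx"])/s["fx"],(v-s["cy"])/s["fy"]])
    if fish:
        t=np.hypot(*a); d=np.array([*(a/t*np.sin(t)),np.cos(t)])
    else: d=np.array([*a,1.])
    R,t=pose(s); return -R.T@t, R.T@d
def onplane(s,u,v,z,fish=False):
    c,d=ray(s,u,v,fish); return c+d*(z-c[2])/d[2]
def blobs(img,mask,amin,amax):
    n,l,st,ce=cv2.connectedComponentsWithStats(mask.astype(np.uint8))
    return [(ce[i].round(1),st[i][4]) for i in range(1,n) if amin<=st[i][4]<=amax]
E
python3 - <<'E'
from plant import bot
from h import *
S={n:bot.snapshot(n) for n in ["scene","side","wrist"]}
for n,(x0,y0,x1,y1),am in [("scene",(205,215,310,345),150),("side",(185,195,325,285),150),("wrist",(280,50,370,345),400)]:
    g=S[n]["image"].max(2).astype(int); m=np.zeros_like(g); m[y0:y1,x0:x1]=g[y0:y1,x0:x1]<70
    for c,a in blobs(None,m,am,4000): print(n,c,a,onplane(S[n],*c,.010,n=="wrist").round(4))
# enlarged crops
a=S["scene"]["image"][165:305,255:435]; b=S["side"]["image"][195:360,275:395]; c=S["wrist"]["image"][10:310,70:220]
r=lambda i:cv2.resize(i,(int(i.shape[1]*598/i.shape[0]),598),interpolation=cv2.INTER_CUBIC)[:, :]
im=np.hstack([cv2.resize(a,None,fx=2.1,fy=2.1,interpolation=2)]) 
W=np.zeros((600,800,3),np.uint8)
A=cv2.resize(a,None,fx=2.5,fy=2.5,interpolation=2); W[:A.shape[0],:A.shape[1]]=A      # 350x450
B=cv2.resize(b,None,fx=2.5,fy=2.5,interpolation=2); W[:B.shape[0],460:460+B.shape[1]]=B # 412x300
cv2.imwrite("pics/crop1.png",W[:,:,::-1])
E
```

```text
scene [220.2 232.9] 388 [ 0.635  -0.1361  0.01  ]
scene [239.4 260.8] 433 [ 0.6457 -0.0529  0.01  ]
scene [261.4 292.5] 491 [0.6563 0.0315 0.01  ]
scene [286.  328.2] 583 [0.6671 0.1154 0.01  ]
side [305.6 209.1] 253 [ 0.6297 -0.1325  0.01  ]
side [277.6 226.4] 291 [ 0.6405 -0.05    0.01  ]
side [244.8 247. ] 336 [0.6508 0.0345 0.01  ]
side [206.7 270.8] 441 [0.6613 0.1181 0.01  ]
wrist [335.1  84.8] 2078 [0.6647 0.1135 0.01  ]
wrist [323.9 169.6] 1997 [0.6541 0.0301 0.01  ]
wrist [313.6 249.8] 1693 [ 0.6436 -0.0534  0.01  ]
wrist [304.6 318.8] 1326 [ 0.633  -0.1366  0.01  ]
```

View pics/crop1.png

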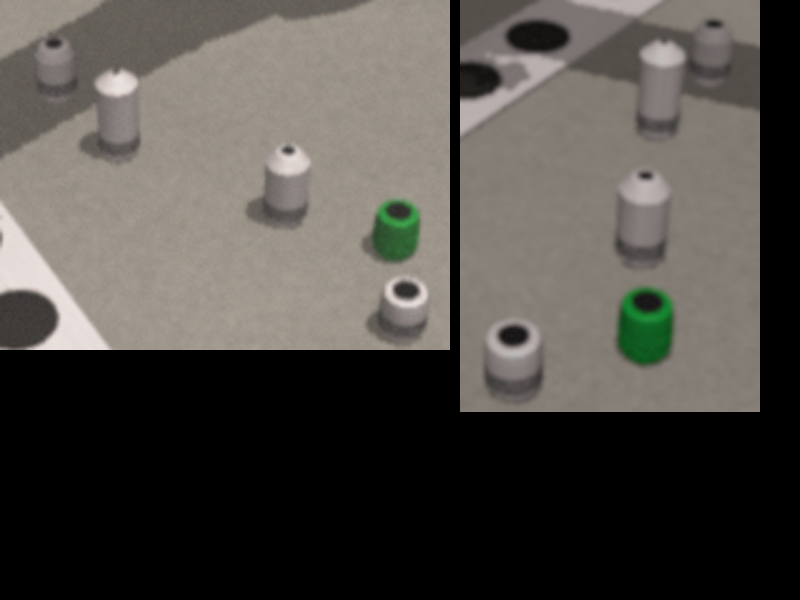

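In the enlarged crop, the silver 34 has the wide lens at scene (417,281). The green decoy at (415,249) is behind it and will be left alone. Lens centres, scene / side:
- 46: (276.6,182.2) / (376.6,204.2)
- 70: (301.4,193) / (356.2,211.8)
- 58: (370.2,225) / (349,265.4)

Run:
```python
from plant import bot
from h import *
S={n:bot.snapshot(n) for n in ["scene","side","wrist"]}
P={"scene":{34:(417,281),46:(276.6,182.2),58:(370.2,225),70:(301.4,193),-34:(414.5,249.5)},
"side":{34:(296.2,329),46:(376.6,204.2),58:(349,265.4),70:(356.2,211.8),-34:(350,315.5)},
"wrist":{34:(129,36),58:(111,161),70:(166,292)}}
for k in (34,46,58,70,-34):
    for n in P:
        if k in P[n]: print(k,n,onplane(S[n],*P[n][k],abs(k)/1000,n=="wrist").round(4)[:2])
for n,u,v,z in [("scene",197,177,.072),("side",338,165,.072),("scene",329,360,.042),("side",145,298,.042)]: print(n,onplane(S[n],u,v,z).round(3))
R,t=pose(S["wrist"]); print("cam",-R.T@t, bot.state()["position"])
```

```text
34 scene [0.4654 0.1776]
34 side [0.4632 0.1786]
34 wrist [0.4642 0.1746]
46 scene [ 0.4977 -0.1595]
46 side [ 0.4957 -0.1582]
58 scene [0.4533 0.0524]
58 side [0.4513 0.0545]
58 wrist [0.453  0.0517]
70 scene [ 0.4998 -0.0763]
70 side [ 0.4991 -0.0726]
70 wrist [ 0.5013 -0.076 ]
-34 scene [0.4177 0.1226]
-34 side [0.4159 0.1228]
scene [ 0.621 -0.229  0.072]
side [ 0.61  -0.227  0.072]
scene [0.667 0.22  0.042]
side [0.659 0.236 0.042]
cam [0.64967912 0.07975472 0.37338487] [6.49938815e-01 1.32722292e-05 2.31252835e-01]
```

The three views agree to within about 3 mm, which is enough to set out.

| Objective | Found at (x, y) | Target pad centre |
|---|---|---|
| 34 | (0.464, 0.177) | (0.6645, 0.1150) |
| 46 | (0.497, −0.159) | (0.6540, 0.0315) |
| 58 | (0.4525, 0.0525) | (0.6435, −0.0525) |
| 70 | (0.500, −0.0755) | (0.6330, −0.1355) |

The tool's x is world y, its y is world x, and its z points down. I'll take the 70 first.

jog_arm(commands=[{"twist": [0, 0, 0], "translation": [-0.0755, -0.15, 0.1], "claw": -1}, {"twist": [0, 0, 0], "translation": [-0.0755, -0.15, 0.1], "claw": -1}, {"twist": [0, 0, 0], "translation": [-0.0755, -0.15, 0.1], "claw": -1}, {"twist": [0, 0, 0], "translation": [-0.0755, -0.15, 0.1], "claw": -1}, {"twist": [0, 0, 0], "translation": [-0.0755, -0.15, 0.1], "claw": -1}], force=35)

```text
clock: 0.87
position: [0.4964, -0.0771, 0.1295]
ee_rot: [-2.222, -2.219, 0.003]
force: [0.1, -0.7, 0.4]
opening: 0.0855
finger_force: 0.0
```

Run:
```python
from plant import bot
from h import *
s=bot.snapshot("wrist"); cv2.imwrite("pics/w1.png",s["image"][:,:,::-1])
st=bot.state(); print(st["position"],st["ee_rot"],st["clock"])
P=np.array([.5,-.0755,.07]); R,t=pose(s); p=R@P+t; th=np.arctan2(np.hypot(*p[:2]),p[2]); print("pred",s["fx"]*th*p[:2]/np.hypot(*p[:2])+[s["cx"],s["cy"]])
```

```text
[ 0.49190445 -0.07919853  0.126845  ] [-2.22224946 -2.21308838  0.00978501] 0.9167
pred [325.90107287 256.66487903]
```

View pics/w1.png

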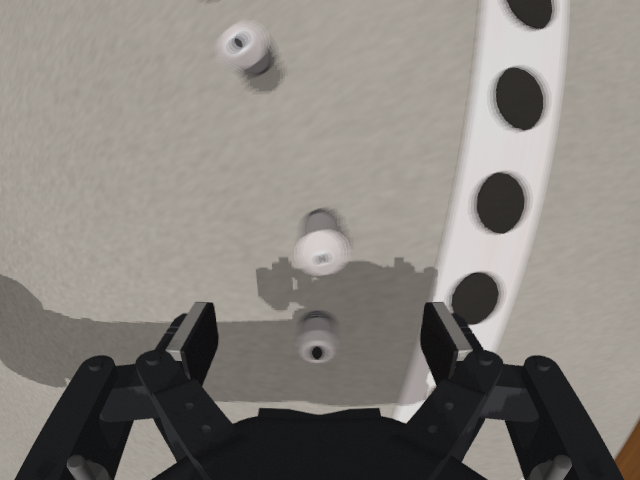

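The 70's lens is at (321,258), against a predicted (326,257) in a slightly blurred picture, so the estimate holds. Descending, then gripping.

jog_arm(commands=[{"twist": [0, 0, 0], "translation": [0, 0, 0], "claw": -1}, {"twist": [0, 0, 0], "translation": [0, 0, 0.03], "claw": -1}, {"twist": [0, 0, 0], "translation": [0, 0, 0.06], "claw": -1}, {"twist": [0, 0, 0], "translation": [0, 0, 0.09], "claw": -1}, {"twist": [0, 0, 0], "translation": [0, 0, 0.114], "claw": -1}])

```text
clock: 1.33
position: [0.501, -0.0748, 0.0163]
ee_rot: [2.22, 2.222, 0.001]
force: [-0.7, 0.1, -0.1]
opening: 0.085
finger_force: 0.0
```

jog_arm(commands=[{"twist": [0, 0, 0], "translation": [0, 0, 0], "claw": -1}, {"twist": [0, 0, 0], "translation": [0, 0, 0], "claw": -1}, {"twist": [0, 0, 0], "translation": [0, 0, 0], "claw": 0.2}, {"twist": [0, 0, 0], "translation": [0, 0, 0], "claw": 0.5}, {"twist": [0, 0, 0], "translation": [0, 0, 0], "claw": 1}])

```text
clock: 1.75
position: [0.5014, -0.0755, 0.019]
ee_rot: [2.22, 2.22, 0.003]
force: [0.1, 0.4, 0.1]
opening: 0.0515
finger_force: 0.0
```

jog_arm(commands=[{"twist": [0, 0, 0], "translation": [0, 0, 0], "claw": 1}, {"twist": [0, 0, 0], "translation": [0, 0, 0], "claw": 1}, {"twist": [0, 0, 0], "translation": [0, 0, 0], "claw": 1}, {"twist": [0, 0, 0], "translation": [0, 0, 0], "claw": 1}, {"twist": [0, 0, 0], "translation": [0, 0, 0], "claw": 1}])

```text
clock: 2.17
position: [0.5008, -0.0755, 0.0183]
ee_rot: [2.221, 2.22, 0.002]
force: [-0.7, -0.0, 6.1]
opening: 0.0285
finger_force: 34.2
```

Gripped at 28.5 mm opening and 34 N. Lifting it and carrying it over to the bottle-end pad.

jog_arm(commands=[{"twist": [0, 0, 0], "translation": [0, 0, -0.02], "claw": 1}, {"twist": [0, 0, 0], "translation": [0, 0, -0.05], "claw": 1}, {"twist": [0, 0, 0], "translation": [0, 0, -0.08], "claw": 1}, {"twist": [0, 0, 0], "translation": [-0.01, 0.02, -0.09], "claw": 1}, {"twist": [0, 0, 0], "translation": [-0.025, 0.05, -0.09], "claw": 1}])

```text
clock: 2.58
position: [0.5509, -0.0997, 0.1111]
ee_rot: [2.218, 2.222, 0.005]
force: [2.3, -0.7, -1.1]
opening: 0.0285
finger_force: 35.2
```

jog_arm(commands=[{"twist": [0, 0, 0], "translation": [-0.012, 0.03, 0], "claw": 1}, {"twist": [0, 0, 0], "translation": [-0.025, 0.06, 0], "claw": 1}, {"twist": [0, 0, 0], "translation": [-0.035, 0.083, 0], "claw": 1}, {"twist": [0, 0, 0], "translation": [-0.035, 0.083, 0], "claw": 1}, {"twist": [0, 0, 0], "translation": [-0.035, 0.083, 0], "claw": 1}])

```text
clock: 3.0
position: [0.6331, -0.1361, 0.1063]
ee_rot: [-2.222, -2.22, 0.002]
force: [-0.6, 0.8, -2.0]
opening: 0.0289
finger_force: 35.4
```

jog_arm(commands=[{"twist": [0, 0, 0], "translation": [0, 0, 0.02], "claw": 1}, {"twist": [0, 0, 0], "translation": [0, 0, 0.045], "claw": 1}, {"twist": [0, 0, 0], "translation": [0, 0, 0.06], "claw": 1}, {"twist": [0, 0, 0], "translation": [0, 0, 0.07], "claw": 1}, {"twist": [0, 0, 0], "translation": [0, 0, 0.07], "claw": 1}])

```text
clock: 3.42
position: [0.6307, -0.1348, 0.035]
ee_rot: [-2.218, -2.219, 0.004]
force: [-0.8, 0.5, -2.3]
opening: 0.0289
finger_force: 35.4
```

Run:
```python
from plant import bot
import cv2,numpy as np
a=bot.snapshot("scene")["image"][130:300,150:330];b=bot.snapshot("side")["image"][110:290,240:420]
W=np.hstack([cv2.resize(a,(400,400)),cv2.resize(b,(400,400))]);cv2.imwrite("pics/p1.png",W[:,:,::-1])
s=bot.state();print(s["position"],s["force"],s["ee_rot"])
```

```text
[ 0.63280517 -0.13532227  0.03783979] [ 0.03021853  0.46303353 -1.15833022] [-2.22122897e+00 -2.22151342e+00 -6.47502707e-05]
```

View pics/p1.png

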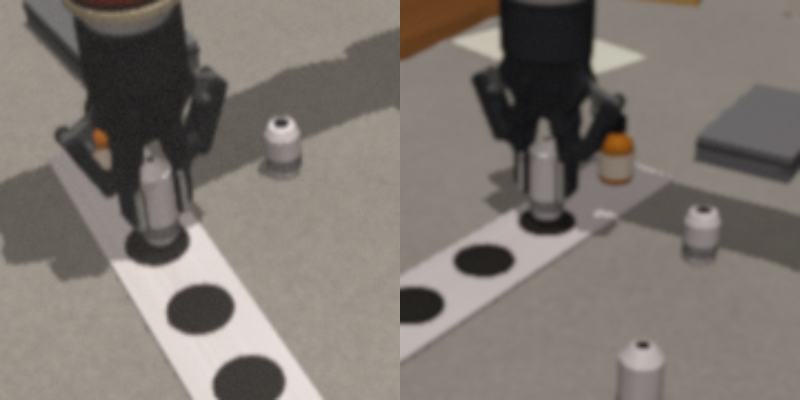

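The 70 hangs upright over the bottle-end pad: its foot is at (160,240) in the left panel and (547,215) in the right, about 1 cm above the pad. Lowering it slowly.

jog_arm(commands=[{"twist": [0, 0, 0], "translation": [0, 0, 0.004], "claw": 1}, {"twist": [0, 0, 0], "translation": [0, 0, 0.007], "claw": 1}, {"twist": [0, 0, 0], "translation": [0, 0, 0.009], "claw": 1}, {"twist": [0, 0, 0], "translation": [0, 0, 0.0095], "claw": 1}, {"twist": [0, 0, 0], "translation": [0, 0, 0.0095], "claw": 1}])

```text
clock: 3.93
position: [0.6333, -0.1355, 0.0284]
ee_rot: [2.221, 2.221, 0.001]
force: [-0.1, 0.1, 3.6]
opening: 0.029
finger_force: 35.7
```

jog_arm(commands=[{"twist": [0, 0, 0], "translation": [0, 0, 0], "claw": 1}, {"twist": [0, 0, 0], "translation": [0, 0, 0], "claw": 1}, {"twist": [0, 0, 0], "translation": [0, 0, 0], "claw": 1}])

```text
clock: 4.18
position: [0.6333, -0.1356, 0.0284]
ee_rot: [2.221, 2.221, 0.001]
force: [-1.6, 1.1, 5.8]
opening: 0.0289
finger_force: 35.9
```

It's resting on the pad: the force went from −2 N to +6 N. Opening gently.

jog_arm(commands=[{"twist": [0, 0, 0], "translation": [0, 0, 0], "claw": 0.25}, {"twist": [0, 0, 0], "translation": [0, 0, 0], "claw": 0.15}, {"twist": [0, 0, 0], "translation": [0, 0, 0], "claw": 0}, {"twist": [0, 0, 0], "translation": [0, 0, 0], "claw": -0.5}, {"twist": [0, 0, 0], "translation": [0, 0, 0], "claw": -1}])

```text
clock: 4.6
position: [0.6329, -0.1355, 0.0276]
ee_rot: [-2.221, -2.221, 0.0]
force: [1.5, -0.4, -0.3]
opening: 0.0656
finger_force: 0.0
```

jog_arm(commands=[{"twist": [0, 0, 0], "translation": [0, 0, 0], "claw": -1}, {"twist": [0, 0, 0], "translation": [0, 0, 0], "claw": -1}, {"twist": [0, 0, 0], "translation": [0, 0, -0.03], "claw": -1}, {"twist": [0, 0, 0], "translation": [0, 0, -0.06], "claw": -1}, {"twist": [0, 0, 0], "translation": [0, 0, -0.09], "claw": -1}])

```text
clock: 5.02
position: [0.6325, -0.1355, 0.1185]
ee_rot: [-2.221, -2.221, 0.001]
force: [0.5, 0.1, 0.2]
opening: 0.0856
finger_force: 0.0
```

jog_arm(commands=[{"twist": [0, 0, 0], "translation": [0, 0, -0.02], "claw": -1}, {"twist": [0, 0, 0], "translation": [0, 0, -0.02], "claw": -1}, {"twist": [0, 0, 0], "translation": [0, 0, -0.02], "claw": -1}])

```text
clock: 5.27
position: [0.6338, -0.1357, 0.1393]
ee_rot: [2.22, 2.22, 0.003]
force: [1.0, -0.8, -0.9]
opening: 0.0853
finger_force: 0.0
```

Released. Next is the 58.

jog_arm(commands=[{"twist": [0, 0, 0], "translation": [0.028, -0.027, 0], "claw": -1}, {"twist": [0, 0, 0], "translation": [0.056, -0.054, 0], "claw": -1}, {"twist": [0, 0, 0], "translation": [0.084, -0.081, 0], "claw": -1}, {"twist": [0, 0, 0], "translation": [0.112, -0.108, 0], "claw": -1}, {"twist": [0, 0, 0], "translation": [0.14, -0.135, 0], "claw": -1}])

```text
clock: 5.68
position: [0.4956, 0.0055, 0.1362]
ee_rot: [-2.22, -2.22, 0.003]
force: [1.0, 1.2, 0.1]
opening: 0.0851
finger_force: 0.0
```

jog_arm(commands=[{"twist": [0, 0, 0], "translation": [0.028, -0.027, 0], "claw": -1}, {"twist": [0, 0, 0], "translation": [0.048, -0.0455, 0], "claw": -1}, {"twist": [0, 0, 0], "translation": [0.048, -0.0455, 0], "claw": -1}, {"twist": [0, 0, 0], "translation": [0.048, -0.0455, 0], "claw": -1}, {"twist": [0, 0, 0], "translation": [0.048, -0.0455, 0], "claw": -1}])

```text
clock: 6.1
position: [0.4523, 0.052, 0.1371]
ee_rot: [-2.221, -2.221, 0.001]
force: [-0.7, -1.1, 0.6]
opening: 0.0853
finger_force: 0.0
```

Run:
```python
from plant import bot
from h import *
s=bot.snapshot("wrist"); 
st=bot.state(); print(st["position"],st["ee_rot"],st["clock"])
P=np.array([.4525,.0525,.058]); R,t=pose(s); p=R@P+t; th=np.arctan2(np.hypot(*p[:2]),p[2]); q=s["fx"]*th*p[:2]/np.hypot(*p[:2])+[s["cx"],s["cy"]]; print("pred",q)
x,y=q.astype(int)-25; g=s["image"].max(2).astype(int); m=np.zeros_like(g); m[y:y+50,x:x+50]=g[y:y+50,x:x+50]<70
for c,a in blobs(0,m,8,900): print(c,a,onplane(s,*c,.058,True))
a=bot.snapshot("scene")["image"][150:330,150:390]; cv2.imwrite("pics/p2.png",cv2.resize(np.hstack([a]),(800,600))[:,:,::-1])
```

```text
[0.4526657  0.05167567 0.13722939] [-2.22242381e+00 -2.21999206e+00  1.27346076e-03] 6.15
pred [319.8647978  246.89707508]
[320.  248.6] 140 [0.45258607 0.05135364 0.058     ]
```

View pics/p2.png

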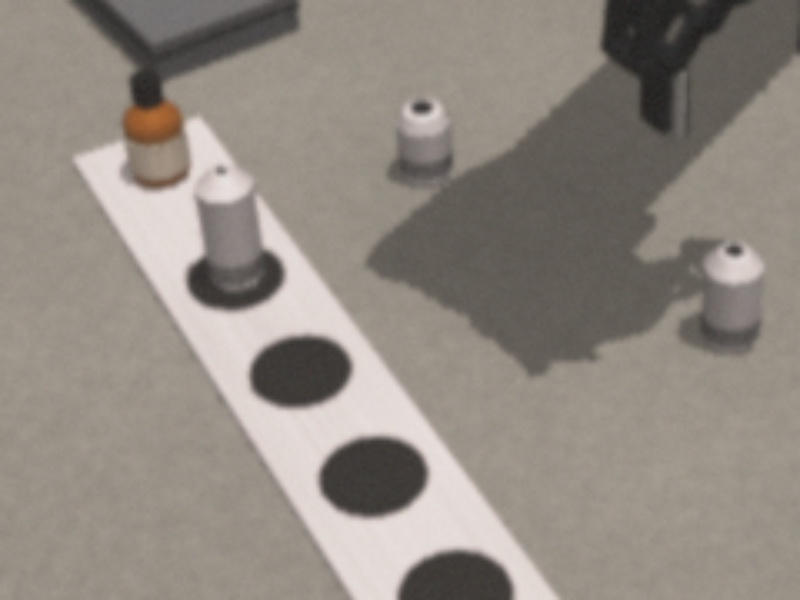

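The 70 stands upright and centred on its pad, at (235,278). The 58's lens at (320,249) is within 1 mm of the estimate. Grasping and lifting.

jog_arm(commands=[{"twist": [0, 0, 0], "translation": [0, 0, 0.03], "claw": -1}, {"twist": [0, 0, 0], "translation": [0, 0, 0.06], "claw": -1}, {"twist": [0, 0, 0], "translation": [0, 0, 0.09], "claw": -1}, {"twist": [0, 0, 0], "translation": [0, 0, 0.115], "claw": -1}, {"twist": [0, 0, 0], "translation": [0, 0, 0.1245], "claw": -1}])

```text
clock: 6.62
position: [0.4506, 0.0512, 0.0098]
ee_rot: [-2.221, -2.218, 0.007]
force: [-0.6, 0.5, -0.8]
opening: 0.0855
finger_force: 0.0
```

jog_arm(commands=[{"twist": [0, 0, 0], "translation": [0, 0, 0], "claw": -1}, {"twist": [0, 0, 0], "translation": [0, 0, 0], "claw": -1}, {"twist": [0, 0, 0], "translation": [0, 0, 0], "claw": 0.2}, {"twist": [0, 0, 0], "translation": [0, 0, 0], "claw": 0.5}, {"twist": [0, 0, 0], "translation": [0, 0, 0], "claw": 1}])

```text
clock: 7.03
position: [0.4535, 0.0526, 0.0146]
ee_rot: [2.221, 2.22, 0.003]
force: [0.6, 0.0, -0.0]
opening: 0.0517
finger_force: 0.0
```

jog_arm(commands=[{"twist": [0, 0, 0], "translation": [0, 0, 0], "claw": 1}, {"twist": [0, 0, 0], "translation": [0, 0, 0], "claw": 1}, {"twist": [0, 0, 0], "translation": [0, 0, 0], "claw": 1}, {"twist": [0, 0, 0], "translation": [0, 0, 0], "claw": 1}, {"twist": [0, 0, 0], "translation": [0, 0, 0], "claw": 1}])

```text
clock: 7.45
position: [0.453, 0.0526, 0.0141]
ee_rot: [2.221, 2.221, 0.001]
force: [-2.3, 0.4, 7.1]
opening: 0.0287
finger_force: 34.1
```

jog_arm(commands=[{"twist": [0, 0, 0], "translation": [0, 0, -0.02], "claw": 1}, {"twist": [0, 0, 0], "translation": [0, 0, -0.05], "claw": 1}, {"twist": [0, 0, 0], "translation": [0, 0, -0.08], "claw": 1}, {"twist": [0, 0, 0], "translation": [-0.011, 0.02, -0.09], "claw": 1}, {"twist": [0, 0, 0], "translation": [-0.025, 0.045, -0.09], "claw": 1}])

```text
clock: 7.87
position: [0.499, 0.0286, 0.107]
ee_rot: [2.217, 2.222, 0.007]
force: [1.4, 0.8, -1.7]
opening: 0.0285
finger_force: 35.0
```

jog_arm(commands=[{"twist": [0, 0, 0], "translation": [-0.019, 0.035, 0], "claw": 1}, {"twist": [0, 0, 0], "translation": [-0.038, 0.07, 0], "claw": 1}, {"twist": [0, 0, 0], "translation": [-0.057, 0.105, 0], "claw": 1}, {"twist": [0, 0, 0], "translation": [-0.074, 0.135, 0], "claw": 1}, {"twist": [0, 0, 0], "translation": [-0.08, 0.146, 0], "claw": 1}])

```text
clock: 8.28
position: [0.6465, -0.0561, 0.103]
ee_rot: [2.223, 2.217, -0.0]
force: [-1.1, -0.1, -0.5]
opening: 0.0287
finger_force: 35.0
```

jog_arm(commands=[{"twist": [0, 0, 0], "translation": [0, 0, 0], "claw": 1}, {"twist": [0, 0, 0], "translation": [0, 0, 0.02], "claw": 1}, {"twist": [0, 0, 0], "translation": [0, 0, 0.045], "claw": 1}, {"twist": [0, 0, 0], "translation": [0, 0, 0.06], "claw": 1}, {"twist": [0, 0, 0], "translation": [0, 0, 0.07], "claw": 1}])

```text
clock: 8.7
position: [0.6416, -0.0517, 0.0312]
ee_rot: [-2.219, -2.22, 0.003]
force: [0.4, -0.3, -0.5]
opening: 0.0289
finger_force: 35.0
```

jog_arm(commands=[{"twist": [0, 0, 0], "translation": [0, 0, 0], "claw": 1}, {"twist": [0, 0, 0], "translation": [0, 0, 0.004], "claw": 1}, {"twist": [0, 0, 0], "translation": [0, 0, 0.007], "claw": 1}, {"twist": [0, 0, 0], "translation": [0, 0, 0.009], "claw": 1}, {"twist": [0, 0, 0], "translation": [0, 0, 0.0095], "claw": 1}])

```text
clock: 9.12
position: [0.6437, -0.0525, 0.0243]
ee_rot: [2.221, 2.221, 0.001]
force: [-0.7, 0.1, 2.9]
opening: 0.0289
finger_force: 35.5
```

jog_arm(commands=[{"twist": [0, 0, 0], "translation": [0, 0, 0], "claw": 1}, {"twist": [0, 0, 0], "translation": [0, 0, 0], "claw": 1}, {"twist": [0, 0, 0], "translation": [0, 0, 0], "claw": 1}])

```text
clock: 9.37
position: [0.6438, -0.0525, 0.0243]
ee_rot: [2.221, 2.221, 0.001]
force: [-1.1, 0.5, 0.7]
opening: 0.0289
finger_force: 35.1
```

It's within about 0.5 mm of contact. I'll nudge it down 0.7 mm and release.

jog_arm(commands=[{"twist": [0, 0, 0], "translation": [0, 0, 0.0007], "claw": 1}, {"twist": [0, 0, 0], "translation": [0, 0, 0.0007], "claw": 1}, {"twist": [0, 0, 0], "translation": [0, 0, 0.0007], "claw": 0.25}, {"twist": [0, 0, 0], "translation": [0, 0, 0.0007], "claw": 0.15}, {"twist": [0, 0, 0], "translation": [0, 0, 0.0007], "claw": 0}])

```text
clock: 9.78
position: [0.6435, -0.0525, 0.0231]
ee_rot: [2.221, 2.221, 0.0]
force: [-0.0, -0.9, 0.6]
opening: 0.0423
finger_force: 0.0
```

jog_arm(commands=[{"twist": [0, 0, 0], "translation": [0, 0, 0], "claw": -0.5}, {"twist": [0, 0, 0], "translation": [0, 0, 0], "claw": -1}, {"twist": [0, 0, 0], "translation": [0, 0, 0], "claw": -1}, {"twist": [0, 0, 0], "translation": [0, 0, 0], "claw": -1}, {"twist": [0, 0, 0], "translation": [0, 0, -0.03], "claw": -1}])

```text
clock: 10.2
position: [0.6396, -0.0523, 0.0477]
ee_rot: [-2.216, -2.217, 0.01]
force: [0.0, 0.2, -1.3]
opening: 0.0854
finger_force: 0.0
```

jog_arm(commands=[{"twist": [0, 0, 0], "translation": [0, 0, -0.03], "claw": -1}, {"twist": [0, 0, 0], "translation": [0, 0, -0.06], "claw": -1}, {"twist": [0, 0, 0], "translation": [0, 0, -0.083], "claw": -1}, {"twist": [0, 0, 0], "translation": [0, 0, -0.083], "claw": -1}, {"twist": [0, 0, 0], "translation": [0, 0, -0.083], "claw": -1}])

```text
clock: 10.62
position: [0.6444, -0.0526, 0.1378]
ee_rot: [2.22, 2.22, 0.004]
force: [-0.2, 0.2, -0.5]
opening: 0.0855
finger_force: 0.0
```

Now the 46.

jog_arm(commands=[{"twist": [0, 0, 0], "translation": [-0.024, -0.033, 0], "claw": -1}, {"twist": [0, 0, 0], "translation": [-0.048, -0.066, 0], "claw": -1}, {"twist": [0, 0, 0], "translation": [-0.072, -0.099, 0], "claw": -1}, {"twist": [0, 0, 0], "translation": [-0.094, -0.13, 0], "claw": -1}, {"twist": [0, 0, 0], "translation": [-0.1065, -0.1465, 0], "claw": -1}])

```text
clock: 11.03
position: [0.4924, -0.1617, 0.1345]
ee_rot: [-2.223, -2.216, 0.004]
force: [0.6, -0.5, -0.2]
opening: 0.0854
finger_force: 0.0
```

jog_arm(commands=[{"twist": [0, 0, 0], "translation": [0, 0, 0], "claw": -1}, {"twist": [0, 0, 0], "translation": [0, 0, 0], "claw": -1}, {"twist": [0, 0, 0], "translation": [0, 0, 0], "claw": -1}])

```text
clock: 11.28
position: [0.4972, -0.1582, 0.1355]
ee_rot: [-2.22, -2.222, 0.0]
force: [0.2, 0.7, 0.9]
opening: 0.0855
finger_force: 0.0
```

```bash
cat > chk.py <<'E'
import sys
from plant import bot
from h import *
X,Y,Z=map(float,sys.argv[1:])
s=bot.snapshot("wrist"); st=bot.state(); print(st["position"],st["clock"])
P=np.array([X,Y,Z]); R,t=pose(s); p=R@P+t; th=np.arctan2(np.hypot(*p[:2]),p[2]); q=s["fx"]*th*p[:2]/np.hypot(*p[:2])+[s["cx"],s["cy"]]; print("pred",q)
x,y=q.astype(int)-30; g=s["image"].max(2).astype(int); m=np.zeros_like(g); m[y:y+60,x:x+60]=g[y:y+60,x:x+60]<55
for c,a in blobs(0,m,40,1500): print(c,a,onplane(s,*c,Z,True))
E
python3 chk.py .497 -.159 .046
```

```text
[ 0.4975354  -0.15792785  0.13551115] 11.3333
pred [319.25024372 243.55601862]
[319.5 246.6] 247 [ 0.49716639 -0.16113284  0.046     ]
```

The 46 is within 2 mm of the estimate. I'll shift 1 mm in y, descend and grip.

jog_arm(commands=[{"twist": [0, 0, 0], "translation": [-0.001, 0, 0.03], "claw": -1}, {"twist": [0, 0, 0], "translation": [-0.001, 0, 0.06], "claw": -1}, {"twist": [0, 0, 0], "translation": [-0.001, 0, 0.09], "claw": -1}, {"twist": [0, 0, 0], "translation": [-0.001, 0, 0.115], "claw": -1}, {"twist": [0, 0, 0], "translation": [-0.001, 0, 0.125], "claw": -1}])

```text
clock: 11.75
position: [0.4954, -0.1583, 0.0073]
ee_rot: [-2.216, -2.22, 0.004]
force: [-0.0, -0.2, 0.4]
opening: 0.0856
finger_force: 0.0
```

jog_arm(commands=[{"twist": [0, 0, 0], "translation": [0, 0, 0], "claw": -1}, {"twist": [0, 0, 0], "translation": [0, 0, 0], "claw": -1}, {"twist": [0, 0, 0], "translation": [0, 0, 0], "claw": 0.2}, {"twist": [0, 0, 0], "translation": [0, 0, 0], "claw": 0.5}, {"twist": [0, 0, 0], "translation": [0, 0, 0], "claw": 1}])

```text
clock: 12.17
position: [0.498, -0.1602, 0.0125]
ee_rot: [2.22, 2.22, 0.002]
force: [-0.6, 0.4, 0.1]
opening: 0.0516
finger_force: 0.0
```

jog_arm(commands=[{"twist": [0, 0, 0], "translation": [0, 0, 0], "claw": 1}, {"twist": [0, 0, 0], "translation": [0, 0, 0], "claw": 1}, {"twist": [0, 0, 0], "translation": [0, 0, 0], "claw": 1}, {"twist": [0, 0, 0], "translation": [0, 0, 0], "claw": 1}, {"twist": [0, 0, 0], "translation": [0, 0, 0], "claw": 1}])

```text
clock: 12.58
position: [0.4976, -0.1601, 0.012]
ee_rot: [2.221, 2.221, 0.001]
force: [-0.6, 0.6, 6.0]
opening: 0.0281
finger_force: 34.1
```

jog_arm(commands=[{"twist": [0, 0, 0], "translation": [0, 0, -0.02], "claw": 1}, {"twist": [0, 0, 0], "translation": [0, 0, -0.05], "claw": 1}, {"twist": [0, 0, 0], "translation": [0, 0, -0.08], "claw": 1}, {"twist": [0, 0, 0], "translation": [0, 0, -0.11], "claw": 1}, {"twist": [0, 0, 0], "translation": [0.02, 0.01, -0.11], "claw": 1}])

```text
clock: 13.0
position: [0.5085, -0.1448, 0.1272]
ee_rot: [2.223, 2.209, 0.005]
force: [1.4, -0.9, -1.0]
opening: 0.0285
finger_force: 35.1
```

jog_arm(commands=[{"twist": [0, 0, 0], "translation": [0.03, 0.025, 0], "claw": 1}, {"twist": [0, 0, 0], "translation": [0.06, 0.051, 0], "claw": 1}, {"twist": [0, 0, 0], "translation": [0.09, 0.077, 0], "claw": 1}, {"twist": [0, 0, 0], "translation": [0.12, 0.103, 0], "claw": 1}, {"twist": [0, 0, 0], "translation": [0.15, 0.129, 0], "claw": 1}])

```text
clock: 13.42
position: [0.6368, 0.0115, 0.1212]
ee_rot: [-2.222, -2.221, -0.0]
force: [1.1, -0.4, -1.2]
opening: 0.0282
finger_force: 35.0
```

jog_arm(commands=[{"twist": [0, 0, 0], "translation": [0.0215, 0.018, 0], "claw": 1}, {"twist": [0, 0, 0], "translation": [0.0215, 0.018, 0], "claw": 1}, {"twist": [0, 0, 0], "translation": [0.0215, 0.018, 0.025], "claw": 1}, {"twist": [0, 0, 0], "translation": [0.0215, 0.018, 0.05], "claw": 1}, {"twist": [0, 0, 0], "translation": [0.0215, 0.018, 0.075], "claw": 1}])

```text
clock: 13.83
position: [0.654, 0.0315, 0.0454]
ee_rot: [2.221, 2.221, 0.001]
force: [0.5, -0.4, -2.8]
opening: 0.0284
finger_force: 35.1
```

jog_arm(commands=[{"twist": [0, 0, 0], "translation": [0, 0, 0.01], "claw": 1}, {"twist": [0, 0, 0], "translation": [0, 0, 0.015], "claw": 1}, {"twist": [0, 0, 0], "translation": [0, 0, 0.015], "claw": 1}, {"twist": [0, 0, 0], "translation": [0, 0, 0.02], "claw": 1}, {"twist": [0, 0, 0], "translation": [0, 0, 0.0225], "claw": 1}])

```text
clock: 14.25
position: [0.655, 0.0315, 0.0248]
ee_rot: [2.221, 2.22, 0.003]
force: [-0.5, -0.2, -1.2]
opening: 0.0286
finger_force: 35.1
```

jog_arm(commands=[{"twist": [0, 0, 0], "translation": [0, 0, 0.001], "claw": 1}, {"twist": [0, 0, 0], "translation": [0, 0, 0.002], "claw": 1}, {"twist": [0, 0, 0], "translation": [0, 0, 0.0025], "claw": 1}, {"twist": [0, 0, 0], "translation": [0, 0, 0.0025], "claw": 1}, {"twist": [0, 0, 0], "translation": [0, 0, 0.0025], "claw": 1}])

```text
clock: 14.67
position: [0.6544, 0.0315, 0.0221]
ee_rot: [2.221, 2.221, 0.001]
force: [-2.2, -0.1, 6.4]
opening: 0.0287
finger_force: 35.7
```

The 46 is in contact. Releasing and retreating.

jog_arm(commands=[{"twist": [0, 0, 0], "translation": [0, 0, 0], "claw": 0.25}, {"twist": [0, 0, 0], "translation": [0, 0, 0], "claw": 0.15}, {"twist": [0, 0, 0], "translation": [0, 0, 0], "claw": 0}, {"twist": [0, 0, 0], "translation": [0, 0, 0], "claw": -0.5}, {"twist": [0, 0, 0], "translation": [0, 0, 0], "claw": -1}])

```text
clock: 15.08
position: [0.6539, 0.0314, 0.0209]
ee_rot: [-2.221, -2.221, 0.0]
force: [-0.6, -0.4, 0.2]
opening: 0.0657
finger_force: 0.0
```

jog_arm(commands=[{"twist": [0, 0, 0], "translation": [0, 0, 0], "claw": -1}, {"twist": [0, 0, 0], "translation": [0, 0, 0], "claw": -1}, {"twist": [0, 0, 0], "translation": [0, 0, -0.03], "claw": -1}, {"twist": [0, 0, 0], "translation": [0, 0, -0.06], "claw": -1}, {"twist": [0, 0, 0], "translation": [0, 0, -0.1], "claw": -1}])

```text
clock: 15.5
position: [0.6523, 0.0313, 0.1199]
ee_rot: [-2.219, -2.22, 0.005]
force: [-0.1, -0.3, -0.3]
opening: 0.0853
finger_force: 0.0
```

jog_arm(commands=[{"twist": [0, 0, 0], "translation": [0.025, -0.033, 0], "claw": -1}, {"twist": [0, 0, 0], "translation": [0.05, -0.066, 0], "claw": -1}, {"twist": [0, 0, 0], "translation": [0.075, -0.099, 0], "claw": -1}, {"twist": [0, 0, 0], "translation": [0.1, -0.132, 0], "claw": -1}, {"twist": [0, 0, 0], "translation": [0.125, -0.165, 0], "claw": -1}])

```text
clock: 15.92
position: [0.4873, 0.1573, 0.1213]
ee_rot: [2.221, 2.221, 0.001]
force: [0.4, 0.8, -0.2]
opening: 0.0853
finger_force: 0.0
```

jog_arm(commands=[{"twist": [0, 0, 0], "translation": [0.0205, -0.025, 0], "claw": -1}, {"twist": [0, 0, 0], "translation": [0.0205, -0.025, 0], "claw": -1}, {"twist": [0, 0, 0], "translation": [0.0205, -0.025, 0], "claw": -1}, {"twist": [0, 0, 0], "translation": [0.0205, -0.025, 0], "claw": -1}, {"twist": [0, 0, 0], "translation": [0.0205, -0.025, 0], "claw": -1}])

```text
clock: 16.33
position: [0.4649, 0.1761, 0.1212]
ee_rot: [2.223, 2.219, 0.0]
force: [0.3, -0.8, -0.4]
opening: 0.0853
finger_force: 0.0
```

```bash
python3 chk.py .464 .177 .034
python3 - <<'E'
from plant import bot
import cv2
cv2.imwrite("pics/w3.png",bot.snapshot("wrist")["image"][:,:,::-1])
E
```

```text
[0.46487404 0.17600314 0.12106864] 16.3833
pred [318.06814709 242.16027691]
[318.3 241.5] 432 [0.46415254 0.17745512 0.034     ]
```

View pics/w3.png

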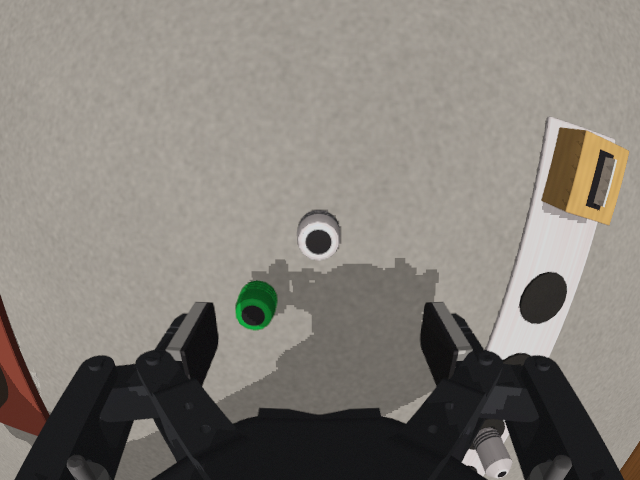

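The silver 34 is at (318,241), within 1 mm of the estimate. The green decoy at (256,305) is clear of the finger's path. Descending with a slow finish.

jog_arm(commands=[{"twist": [0, 0, 0], "translation": [0, 0, 0.03], "claw": -1}, {"twist": [0, 0, 0], "translation": [0, 0, 0.06], "claw": -1}, {"twist": [0, 0, 0], "translation": [0, 0, 0.085], "claw": -1}, {"twist": [0, 0, 0], "translation": [0, 0, 0.1], "claw": -1}, {"twist": [0, 0, 0], "translation": [0, 0, 0.108], "claw": -1}])

```text
clock: 16.85
position: [0.4631, 0.1757, 0.0107]
ee_rot: [-2.222, -2.219, 0.005]
force: [0.4, 0.6, 0.9]
opening: 0.0858
finger_force: 0.0
```

jog_arm(commands=[{"twist": [0, 0, 0], "translation": [0, 0, 0.004], "claw": -1}, {"twist": [0, 0, 0], "translation": [0, 0, 0.0065], "claw": -1}, {"twist": [0, 0, 0], "translation": [0, 0, 0.0065], "claw": 0.2}, {"twist": [0, 0, 0], "translation": [0, 0, 0.0065], "claw": 0.5}, {"twist": [0, 0, 0], "translation": [0, 0, 0.0065], "claw": 1}])

```text
clock: 17.27
position: [0.4647, 0.1772, 0.0075]
ee_rot: [2.221, 2.221, 0.002]
force: [0.0, 0.3, -0.5]
opening: 0.0515
finger_force: 0.0
```

jog_arm(commands=[{"twist": [0, 0, 0], "translation": [0, 0, 0], "claw": 1}, {"twist": [0, 0, 0], "translation": [0, 0, 0], "claw": 1}, {"twist": [0, 0, 0], "translation": [0, 0, 0], "claw": 1}, {"twist": [0, 0, 0], "translation": [0, 0, 0], "claw": 1}, {"twist": [0, 0, 0], "translation": [0, 0, 0], "claw": 1}])

```text
clock: 17.68
position: [0.4645, 0.1772, 0.0075]
ee_rot: [2.221, 2.221, 0.002]
force: [-0.1, -0.9, 6.7]
opening: 0.0286
finger_force: 34.2
```

jog_arm(commands=[{"twist": [0, 0, 0], "translation": [0, 0, -0.02], "claw": 1}, {"twist": [0, 0, 0], "translation": [0, 0, -0.05], "claw": 1}, {"twist": [0, 0, 0], "translation": [0, 0, -0.08], "claw": 1}, {"twist": [0, 0, 0], "translation": [-0.01, 0.02, -0.09], "claw": 1}, {"twist": [0, 0, 0], "translation": [-0.025, 0.05, -0.09], "claw": 1}])

```text
clock: 18.1
position: [0.5146, 0.1545, 0.1005]
ee_rot: [2.216, 2.225, 0.008]
force: [1.1, 0.4, -0.5]
opening: 0.0283
finger_force: 35.0
```

jog_arm(commands=[{"twist": [0, 0, 0], "translation": [-0.012, 0.038, 0], "claw": 1}, {"twist": [0, 0, 0], "translation": [-0.024, 0.076, 0], "claw": 1}, {"twist": [0, 0, 0], "translation": [-0.034, 0.11, 0], "claw": 1}, {"twist": [0, 0, 0], "translation": [-0.037, 0.14, 0], "claw": 1}, {"twist": [0, 0, 0], "translation": [-0.037, 0.15, 0], "claw": 1}])

```text
clock: 18.52
position: [0.6676, 0.1124, 0.0963]
ee_rot: [2.224, 2.217, 0.001]
force: [-1.9, 1.0, -1.5]
opening: 0.0285
finger_force: 35.0
```

jog_arm(commands=[{"twist": [0, 0, 0], "translation": [0, 0, 0], "claw": 1}, {"twist": [0, 0, 0], "translation": [0, 0, 0.025], "claw": 1}, {"twist": [0, 0, 0], "translation": [0, 0, 0.05], "claw": 1}, {"twist": [0, 0, 0], "translation": [0, 0, 0.063], "claw": 1}, {"twist": [0, 0, 0], "translation": [0, 0, 0.07], "claw": 1}])

```text
clock: 18.93
position: [0.6617, 0.1151, 0.0243]
ee_rot: [-2.219, -2.221, 0.005]
force: [-0.9, 0.6, -1.9]
opening: 0.0281
finger_force: 35.0
```

jog_arm(commands=[{"twist": [0, 0, 0], "translation": [0, 0, 0], "claw": 1}, {"twist": [0, 0, 0], "translation": [0, 0, 0.004], "claw": 1}, {"twist": [0, 0, 0], "translation": [0, 0, 0.007], "claw": 1}, {"twist": [0, 0, 0], "translation": [0, 0, 0.009], "claw": 1}, {"twist": [0, 0, 0], "translation": [0, 0, 0.01], "claw": 1}])

```text
clock: 19.35
position: [0.6645, 0.1151, 0.0176]
ee_rot: [2.221, 2.221, 0.002]
force: [-6.0, -1.3, 11.4]
opening: 0.0281
finger_force: 36.2
```

jog_arm(commands=[{"twist": [0, 0, 0], "translation": [0, 0, 0], "claw": 1}, {"twist": [0, 0, 0], "translation": [0, 0, 0], "claw": 1}, {"twist": [0, 0, 0], "translation": [0, 0, 0], "claw": 1}])

```text
clock: 19.6
position: [0.6644, 0.1151, 0.0176]
ee_rot: [2.221, 2.221, 0.001]
force: [-2.7, 0.5, 6.8]
opening: 0.0285
finger_force: 35.6
```

In contact. Releasing and retreating.

jog_arm(commands=[{"twist": [0, 0, 0], "translation": [0, 0, 0], "claw": 0.25}, {"twist": [0, 0, 0], "translation": [0, 0, 0], "claw": 0.15}, {"twist": [0, 0, 0], "translation": [0, 0, 0], "claw": 0}, {"twist": [0, 0, 0], "translation": [0, 0, 0], "claw": -0.5}, {"twist": [0, 0, 0], "translation": [0, 0, 0], "claw": -1}])

```text
clock: 20.02
position: [0.6639, 0.115, 0.0165]
ee_rot: [-2.221, -2.221, 0.0]
force: [0.0, -0.4, -0.2]
opening: 0.0656
finger_force: 0.0
```

jog_arm(commands=[{"twist": [0, 0, 0], "translation": [0, 0, 0], "claw": -1}, {"twist": [0, 0, 0], "translation": [0, 0, 0], "claw": -1}, {"twist": [0, 0, 0], "translation": [0, 0, -0.03], "claw": -1}, {"twist": [0, 0, 0], "translation": [0, 0, -0.06], "claw": -1}, {"twist": [0, 0, 0], "translation": [0, 0, -0.1], "claw": -1}])

```text
clock: 20.43
position: [0.6623, 0.1146, 0.1153]
ee_rot: [-2.22, -2.22, 0.006]
force: [0.8, 0.4, -0.8]
opening: 0.0855
finger_force: 0.0
```

jog_arm(commands=[{"twist": [0, 0, 0], "translation": [0, -0.04, -0.02], "claw": -1}, {"twist": [0, 0, 0], "translation": [0, -0.08, -0.04], "claw": -1}, {"twist": [0, 0, 0], "translation": [0, -0.12, -0.06], "claw": -1}, {"twist": [0, 0, 0], "translation": [0, -0.12, -0.06], "claw": -1}, {"twist": [0, 0, 0], "translation": [0, -0.12, -0.06], "claw": -1}])

```text
clock: 20.85
position: [0.543, 0.1155, 0.179]
ee_rot: [2.219, 2.222, 0.005]
force: [1.6, -0.1, -0.8]
opening: 0.0858
finger_force: 0.0
```

Run:
```python
from plant import bot
import cv2,numpy as np
a=bot.snapshot("scene")["image"][150:420,150:420];b=bot.snapshot("side")["image"][130:360,100:400]
W=np.hstack([cv2.resize(a,(400,400)),cv2.resize(b,(400,400))]);cv2.imwrite("pics/end.png",W[:,:,::-1]); print(bot.state()["clock"])
```

```text
20.95
```

View pics/end.png

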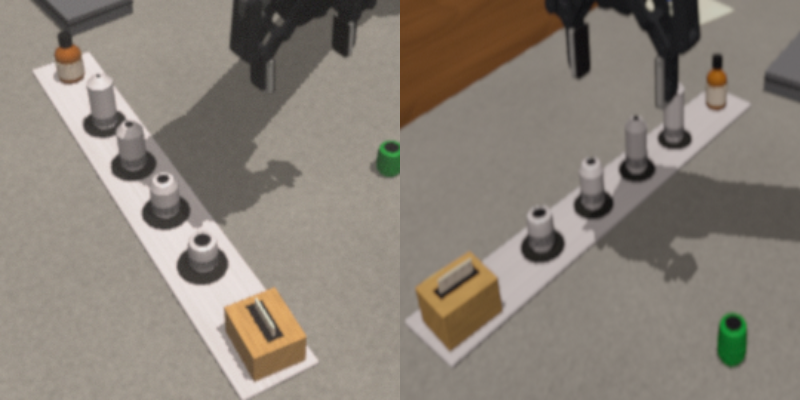

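All four stand upright and centred on their pads: the 34 at (203,257), 46 at (165,205), 58 at (132,158) and 70 at (103,118) in the left panel. The box and bottle haven't moved, and the arm is clear. Handing in.

```bash
python3 -c "
from plant import bot
print(bot.close_job())"
```

```text
the job is handed in; nothing more can be done
None
```

The job is handed in at about 21 s: all four objectives stand upright on their pads in order of length, shortest beside the tissue box and longest beside the bottle, and the box, bottle and green decoy were not disturbed.

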